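# Drop the spent paint pot through the lever-lidded waste bin

### The arm

A 6-joint arm with a two-finger parallel gripper is mounted at the origin on the work surface. World frame = base frame: x ahead of the robot, y to its left, z up, the work surface at z = 0. Lengths are in mm, angles in rad, forces in N, time in s.
With the tool pointing down it reaches from about 350 to 975 mm from the base axis. Payload 7.1 kg.
Tool frame: the origin (TCP) lies between the finger pads; the fingertips stand 19 mm ahead of it and the grasp point (between the pads) is the TCP; z points along the fingers, y is the line along which they close (so a half turn about z gives the same grasp; the last joint's range is limited). The gripper opens to 88 mm and grips with 3 to 60 N. Pads are 20 mm wide; open, the fingers measure 115 mm over their backs; the gripper's body (75 mm by 178 mm) begins 61 mm behind the grasp point.
Start: joints at [-1.225, 0.423, 1.63, -0, 1.089, -0.019], TCP at [222.993, -583.848, 241.675] pointing down, gripper open.
Joint ranges: [-3, 3], [-0.9, 2.11], [0.09, 2.58], [-1.31, 4.45], [0.11, 2.69], [-2.54, 2.54]. Speed limits (rad/s): [2.39, 2.39, 3.01, 3.14, 3.14, 3.14].

### API

Orientations are given as a rotation vector (axis times angle).
In Python, from workcell import ctrl gives the robot as it stands.
- The arm moves only by the tool arm_command, never from a script. Its argument "series" is a list of rows, each an object with "linear": the shift along the tool's x, y, z in m, a list of three; "turn": the turn about the tool's z in rad. A call has 1 to 10 rows; each row shifts and turns the commanded pose from where the row before left it, along the tool's axes as they then stand; what a row does not reach is not made up. A row lasts 1/10 s, in which the tool goes at most 50 mm and 8.59 degrees, less where a joint would pass 70% of its speed; a pose out of reach is approached as far as the arm can. A call with a gripper value outside its range is refused whole. "jaw" is the opening, from -1 (shut) to 1 (fully open), set as the call begins (left out, the last holds). The fingers move at their own pace and stop on an object; the grip force is fixed at half the most. Time passes only in rows, so rows that do not move let the fingers close. It gives the time, the measured TCP pose, the force, the opening and the grip force at its end, in the units of the state.
- ctrl.get_obs(): the state, without advancing time (a new reading comes with each control period).
- ctrl.get_image(name): name is "side" or "top" or "wrist"; returns a dict with "frame" (480x640x3 uint8, blue, green, red), "fx", "fy", "cx", "cy" (pixels), "rvec" (rotation vector, rad) and "tvec" (3), from world to camera coordinates, as OpenCV has them. Camera axes: x right, y down, z forward; pixel columns grow to the right and rows downward; lengths in mm; the calibration is good to about 2 mm. The wrist camera is an equidistant fisheye: a pixel r from the principal point sees the ray r / f radians off the axis. A picture is of the moment at which its call begins. There is no depth.
- ctrl.close_job(): hands the job in; it is judged then, once.
The state is a dict: "t": time; "qpos": joint angles; "qvel": joint speeds; "joint_torque": joint torques, N m; "ee_pos": TCP position; "orientation": TCP orientation; "ft_force": force on the tool from outside, world axes, zero at the start; "moment": the same for the moment, N m; "width": finger opening in mm; "grasp_force": force on a finger pad.
Only numpy, scipy, OpenCV 4.12 (cv2) and the standard library are available. Lean on these libraries where they do the work, as an engineer would, in place of code of your own. Each camera call takes 0.05 s, during which the arm holds its last target. There are 200 camera calls.

### The job

One of the two waste bins has an empty paint pot waiting on its chute. With the fingertips press that bin's lever right down so that its lid lifts and the pot rolls in, then let the lever up slowly so that the lid eases shut without slamming, and move clear. Do not touch the pot or the lid, leave the other bin shut, and leave everything else on the bench where it is.

Things in the scene. Friction and masses are not known exactly. Their poses are not given: they have to be found in the camera images.
- bin_pot: fixed metal waste bin, open box 160 (its x) by 140 (its y) by 130 mm tall, walls and floor 4 mm, under a hinged lid; origin at the centre of its underside, own z up, own -x its front, where the lever sticks out. A 72 mm wide chute rises from the rim on its +y side, to 163 mm out and 180 mm high. This is the bin whose chute holds the waiting pot.
- bin_empty: fixed metal waste bin, open box 160 (its x) by 140 (its y) by 130 mm tall, walls and floor 4 mm, under a hinged lid; origin at the centre of its underside, own z up, own -x its front, where the lever sticks out. A 72 mm wide chute rises from the rim on its +y side, to 163 mm out and 180 mm high. Same make of bin, with an empty chute; it is not to be used.
- paddle_pot (a point): centre of the top of the flat lever paddle, 36 (bin's x) by 40 (bin's y) by 8 mm, 170 mm to the bin's -x and 72 mm to its -y side of its origin, 97 mm above the bench at rest; 72 mm clear to the bin's front. Pressed right down it sinks nearly straight (within 7 mm sideways) to 45 mm above the bench. 4 to 6 N opens the lid; the lid's weight lifts the paddle again.
- paddle_empty (a point): the same point on the lever of the other bin
- lever_pot (a joint): hinge of the lever, rad: 0 at rest (paddle up), 0.33 right down (stop); pivot 160 mm behind the paddle's centre, 75 mm above the bench
- lid_pot: lid plate, 164 by 144 by 5 mm, reaching 162 mm along its own -x from its origin on the rear hinge, 133 mm up; level when shut, its front rises about 0.95 rad with the lever right down (2.88 times the lever's angle). Its 45 mm flange holds the pot back up to about 0.6 rad; then the pot rolls in within 1 s. Let go, the lid slams; lowered evenly over 2 s or more it settles softly.
- lid_empty: the lid of the other bin, likewise, shut
- pot: empty screw-top paint pot, a 40 mm by 55 mm cylinder lying on the chute with its axis (own x) along the bin's x, 93 mm to the bin's +y side of its origin, resting against the lid's flange; origin at its centre, 163 mm above the bench. It rolls by itself.
- jar: a paint pot like the one on the chute, 40 mm across, 55 mm tall, standing on the bench (bystander); origin at the centre of its underside
- bowl_1: white paint bowl, 84 mm across, 32 mm tall (bystander); origin at the centre of its underside
- bowl_2: white paint bowl, 72 mm across, 28 mm tall (bystander); origin at the centre of its underside
- figure_1: dark red waisted figurine, 48 mm across, 56 mm tall (bystander); origin at the centre of its underside
- figure_2: a second such figurine (bystander); origin at the centre of its underside
- brush: paint brush lying on the bench, 190 mm long (bystander); origin at its middle, on its underside, handle towards its own -x
- solvent: white bottle with a cap, 72 mm across, 170 mm tall (bystander); origin at the centre of its underside
Mind the look-alikes: they are no part of the job. Leave any green look-alike of the pot alone.

How it is judged (in metres and radians):
On the way, in this order (a step that is already met when the one before it is completed fails the run):
1. the lever holds the lid well open (over 0.7 rad) and the pot has rolled into the bin (angle between lid_pot's own z axis and vertical above 0.7 rad and z of pot in the frame of bin_pot between 0 and 0.1 m and x of pot in the frame of bin_pot between -0.076 and 0.076 m and y of pot in the frame of bin_pot between -0.066 and 0.066 m), for 0.1 s.
2. the lid is down again (angle between lid_pot's own z axis and vertical below 0.06 rad), for 0.2 s.
At the end, for the whole second after the job is handed in: The pot lies still inside the bin that it was waiting at, below its rim, and both lids are shut (within 0.06 rad) (z of pot in the frame of bin_pot between 0 and 0.1 m and x of pot in the frame of bin_pot between -0.076 and 0.076 m and y of pot in the frame of bin_pot between -0.066 and 0.066 m and angle between each of lid_pot, lid_empty's own z axis and vertical below 0.06 rad and linear speed of pot below 0.05 m/s); the robot touches nothing.
It fails at once if the lid slams: it falls faster than 2 rad/s (angular speed of lid_pot above 2 rad/s and velocity of joint lever_pot below -0.1 rad/s).
It fails at once if the pot is touched by the robot (contact force between pot and the fingers above 0.3 N or contact force between pot and the arm above 0.3 N).
It fails at once if the lid is pushed directly instead of by the lever (contact force between lid_pot and the fingers above 1 N or contact force between lid_pot and the arm above 1 N).
It fails at once if the other bin's lid is opened (angle between lid_empty's own z axis and vertical above 0.15 rad).
It fails at once if another thing on the bench is lifted or shifted by more than 15 mm (distance of any of jar, bowl_1, bowl_2, figure_1, figure_2, brush, solvent from where it was at the start of the episode above 0.015 m).
It also fails if it takes over 48 s, if anything falls off the work surface, if the arm or the gripper's body presses on something with over 40 N, if the wrist force passes 120 N, or if a joint passes its speed limit or range.

## Working session

There is one attempt and no reset: what is moved stays moved. The work goes in short steps, Python scripts to look and compute and a tool call to move; the robot and the scene stay as the last step left them, time stands still between calls to the robot, and variables do not carry over. Pictures are saved under pics/ and viewed, at most 10 in all, crops included, and the job is handed in when it is done.

Besides the shell and the picture viewer there is one more tool, called after "Call:" as name(argument=value, ...), one argument or row to a line, values as JSON. arm_command: Moves the arm, as the interface text tells. Its arguments: {"type":"object","properties":{"series":{"type":"array"},"jaw":{"type":"number"}},"required":["series"]}

```bash
mkdir -p pics
cat > h.py <<'E'
import numpy as np, cv2
from workcell import ctrl
def ray(im,u,v):
    R=cv2.Rodrigues(np.array(im["rvec"],float))[0];t=np.array(im["tvec"],float).ravel()
    d=np.array([(u-im["cx"])/im["fx"],(v-im["cy"])/im["fy"],1.]);return -R.T@t,R.T@d/np.linalg.norm(d)
def atz(im,u,v,z):
    c,d=ray(im,u,v);return c+d*(z-c[2])/d[2]
def tri(a,pa,b,pb):
    c1,d1=ray(a,*pa);c2,d2=ray(b,*pb)
    s=np.linalg.lstsq(np.c_[d1,-d2],c2-c1,rcond=None)[0];p,q=c1+s[0]*d1,c2+s[1]*d2
    return (p+q)/2,np.linalg.norm(p-q)
def proj(im,P):
    return cv2.projectPoints(np.array(P,float).reshape(-1,1,3),np.array(im["rvec"],float),np.array(im["tvec"],float),np.array([[im["fx"],0,im["cx"]],[0,im["fy"],im["cy"]],[0,0,1.]]),None)[0].reshape(-1,2)
E
python3 - <<'E'
from h import *
import pickle
for n in("top","side"):
    im=ctrl.get_image(n);cv2.imwrite(f"pics/{n}0.png",im["frame"]);pickle.dump(im,open(n+".pkl","wb"));print(n,-cv2.Rodrigues(np.array(im["rvec"],float))[0].T@np.array(im["tvec"]).ravel())
o=ctrl.get_obs();print(o)
E
```

```text
top [ 436.6131968   -60.35998457 1329.97954979]
side [418.10750451 787.93069138 946.96685944]
{'t': 0.1, 'qpos': array([-1.22501500e+00,  4.23749531e-01,  1.63061804e+00,  1.48212243e-05,
        1.08859500e+00, -1.90076739e-02]), 'qvel': array([-1.30711945e-04, -5.17583666e-04, -1.60159273e-03,  6.33682092e-05,
        8.09241037e-04,  7.31167184e-04]), 'joint_torque': array([-1.46349107e-04, -5.45614564e+01, -2.74323303e+01,  6.44870661e-02,
        1.87869061e-02, -9.64651633e-06]), 'ee_pos': array([ 222.83042217, -583.4136683 ,  240.98695689]), 'orientation': array([-3.08815110e+00, -5.69581188e-01,  3.29535199e-04]), 'ft_force': array([ 0.18160625,  0.10542825, -0.39088405]), 'moment': array([0.00544163, 0.00551798, 0.01610901]), 'grasp_force': 0.0, 'width': 87.6732223047588}
```

View pics/top0.png

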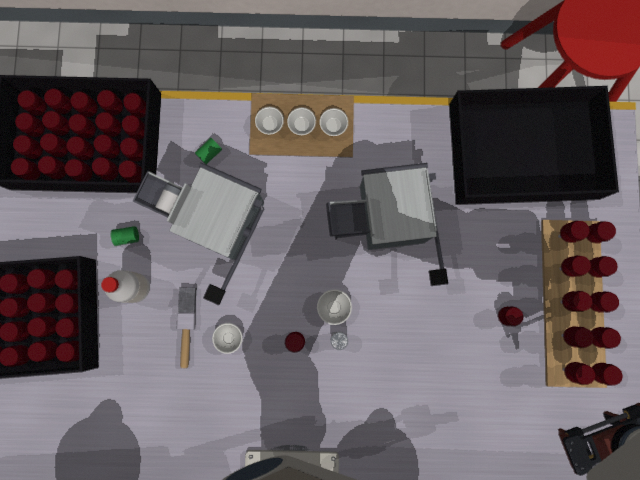

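View pics/side0.png

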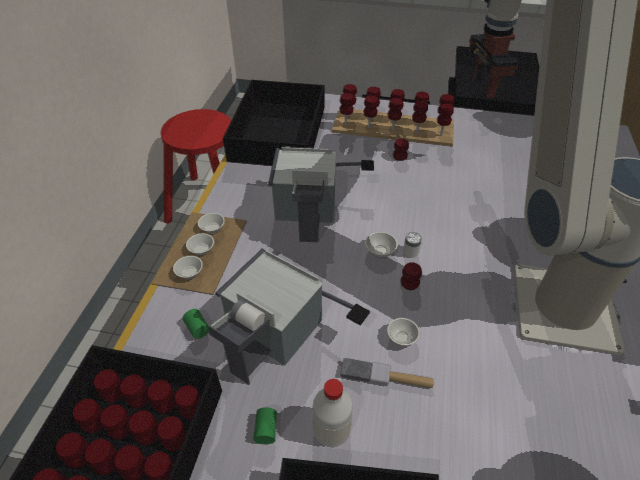

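The top picture shows two bins. The left one has its lid at (215,212), its paddle at (214,295) and a white pot on its chute at (168,197). The right one has its lid at (400,205), its paddle at (438,277) and an empty chute at (348,219). The side view agrees: pot at (250,316) with that bin's paddle at (358,313), and the other paddle at (367,165). The left bin fits the description. I'll confirm that with a crop and measure it.

Run:
```python
from h import *
import pickle
T=pickle.load(open("top.pkl","rb"));S=pickle.load(open("side.pkl","rb"))
def blob(im,box):
    x0,y0,x1,y1=box;g=im["frame"][y0:y1,x0:x1].max(2);m=(g<45).astype(np.uint8)
    m=cv2.morphologyEx(m,cv2.MORPH_OPEN,np.ones((7,7)))
    n,l,s,c=cv2.connectedComponentsWithStats(m);i=1+s[1:,4].argmax();return c[i]+[x0,y0],s[i]
a,sa=blob(T,(196,275,235,312));b,sb=blob(S,(335,295,380,330))
print(a,sa,b,sb);P,e=tri(T,a,S,b);print("paddle",P,e)
pot,e2=tri(T,(168,197),S,(250,316));print("pot",pot,e2)
# fit bin pose: pot=(0,93), paddle=(-170,-72) in bin frame
for lid in[(204,166),(262,191),(230,260),(169,223)]: print("lid corner",atz(T,*lid,135))
v=pot[:2]-P[:2];yaw=np.arctan2(v[1],v[0])-np.arctan2(165,170);print("len",np.linalg.norm(v),"expect",np.hypot(170,165),"yaw",yaw)
A=cv2.resize(T["frame"][130:320,110:290],None,fx=2.2,fy=2.2,interpolation=2);B=cv2.resize(S["frame"][230:390,190:400],None,fx=1.9,fy=2.2,interpolation=2)
h=min(len(A),len(B));cv2.imwrite("pics/crop.png",np.hstack([A[:h],B[:h]])[:, :800])
```

```text
[214.03097345 293.74778761] [ 10  11  17  16 226] [357.75663717 313.70353982] [ 15  11  17  16 226]
paddle [466.12000671 181.61813464  94.4118201 ] 3.006604873389478
pot [667.59458713 277.49511382 163.82870599] 11.225983147906891
lid corner [752.1075723  210.26873928 135.        ]
lid corner [697.95814603  77.70357738 135.        ]
lid corner [541.34306695 142.24080264 135.        ]
lid corner [620.47951139 281.14817052 135.        ]
len 223.12418445719942 expect 236.90715480964266 yaw -0.3263108173944646
```

View pics/crop.png

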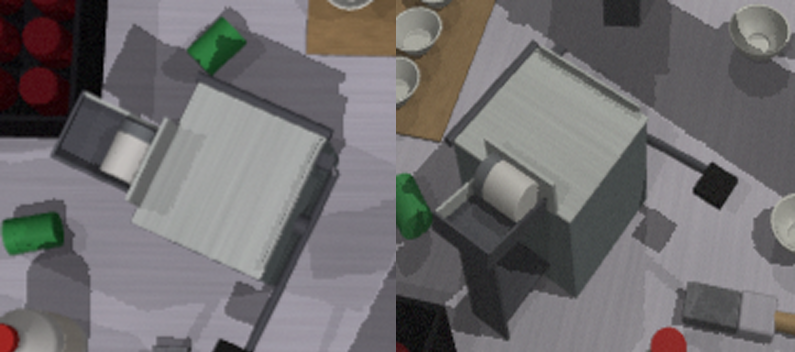

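The crop shows the white pot lying on the left bin's chute against the flange. That bin's paddle is the black square, top (214,294) and side (358,314). It measures (466,182,94), against the stated height of 97 mm. The green look-alikes lie on the bench. I'm setting out high up with the jaw shut.

Call:
arm_command(
  series=[
    {"linear": [0.028, -0.03, 0], "turn": 0},
    {"linear": [0.028, -0.03, 0], "turn": 0},
    {"linear": [0.028, -0.03, 0], "turn": 0},
    {"linear": [0.028, -0.03, 0], "turn": 0},
    {"linear": [0.028, -0.03, 0], "turn": 0},
    {"linear": [0.028, -0.03, 0], "turn": 0},
    {"linear": [0.028, -0.03, 0], "turn": 0},
    {"linear": [0.028, -0.03, 0], "turn": 0},
    {"linear": [0.028, -0.03, 0], "turn": 0},
    {"linear": [0.028, -0.03, 0], "turn": 0},
  ],
  jaw=-1,
)

```text
t: 1.1
ee_pos: [377.7, -202.1, 241.6]
orientation: [-3.09, -0.569, -0.0]
ft_force: [1.1, -0.4, -0.0]
width: 11.1
grasp_force: 0.0
```

Call:
arm_command(
  series=[
    {"linear": [0.0217, -0.0326, 0], "turn": 0},
    {"linear": [0.0217, -0.0326, 0], "turn": 0},
    {"linear": [0.0217, -0.0326, 0], "turn": 0},
    {"linear": [0.0217, -0.0326, 0], "turn": 0},
    {"linear": [0.0217, -0.0326, 0], "turn": 0},
    {"linear": [0.0217, -0.0326, 0], "turn": 0},
    {"linear": [0.0217, -0.0326, 0], "turn": 0},
    {"linear": [0.0217, -0.0326, 0], "turn": 0},
    {"linear": [0.0217, -0.0326, 0], "turn": 0},
    {"linear": [0.0217, -0.0326, 0], "turn": 0},
  ],
)

```text
t: 2.1
ee_pos: [463.8, 180.0, 241.5]
orientation: [3.089, 0.57, -0.001]
ft_force: [0.6, -0.1, 0.4]
width: 0.7
grasp_force: 0.0
```

Call:
arm_command(
  series=[
    {"linear": [0, 0, 0], "turn": -0.149},
    {"linear": [0, 0, 0], "turn": -0.149},
    {"linear": [0, 0, 0], "turn": -0.149},
    {"linear": [0, 0, 0], "turn": -0.149},
    {"linear": [0, 0, 0], "turn": -0.149},
    {"linear": [0, 0, 0], "turn": -0.149},
    {"linear": [0, 0, 0], "turn": -0.149},
    {"linear": [0, 0, 0], "turn": -0.149},
  ],
)

```text
t: 2.9
ee_pos: [463.7, 178.2, 241.4]
orientation: [-2.23, -2.213, 0.001]
ft_force: [0.4, -0.6, -0.1]
width: 0.5
grasp_force: 0.0
```

Call:
arm_command(
  series=[
    {"linear": [0, 0, 0], "turn": -0.149},
    {"linear": [0, 0, 0], "turn": -0.149},
    {"linear": [0, 0, 0], "turn": -0.149},
    {"linear": [0, 0, 0], "turn": -0.149},
    {"linear": [0, 0, 0], "turn": -0.149},
    {"linear": [0, 0, 0], "turn": -0.149},
    {"linear": [0, 0, 0], "turn": -0.149},
    {"linear": [0, 0, 0], "turn": -0.149},
    {"linear": [0, 0, 0], "turn": 0},
  ],
)

```text
t: 3.8
ee_pos: [463.7, 178.2, 241.4]
orientation: [-0.611, -3.081, 0.001]
ft_force: [0.3, 0.2, -0.2]
width: 0.5
grasp_force: 0.0
```

Next, a close look with the wrist camera to check the paddle against the tool axis.

Run:
```python
from h import *
w=ctrl.get_image("wrist");o=ctrl.get_obs()
f=w["frame"].copy()
R=cv2.Rodrigues(np.array(w["rvec"],float))[0];t=np.array(w["tvec"],float).ravel()
def fp(P):
    p=R@np.array(P,float)+t;th=np.arctan2(np.hypot(*p[:2]),p[2]);ph=np.arctan2(p[1],p[0]);return w["cx"]+w["fx"]*th*np.cos(ph),w["cy"]+w["fy"]*th*np.sin(ph)
print("cam",-R.T@t,o["qpos"])
for P,c in(((466,182,97),(0,0,255)),((463.7,178.2,97),(0,255,0))):
    u,v=fp(P);print(u,v);cv2.drawMarker(f,(int(u),int(v)),c,0,10,1)
np.savez("w.npz",R=R,t=t,k=[w["cx"],w["cy"],w["fx"],w["fy"]]);cv2.imwrite("pics/w.png",f)
```

```text
cam [387.12153495 209.25256296 384.19474917] [ 3.42876771e-01  2.35299866e-01  1.90816079e+00  8.81358736e-06
  9.98690527e-01 -8.31910402e-01]
325.65423721590145 230.0016003058016
320.1989754336264 229.1908594809699
```

View pics/w.png

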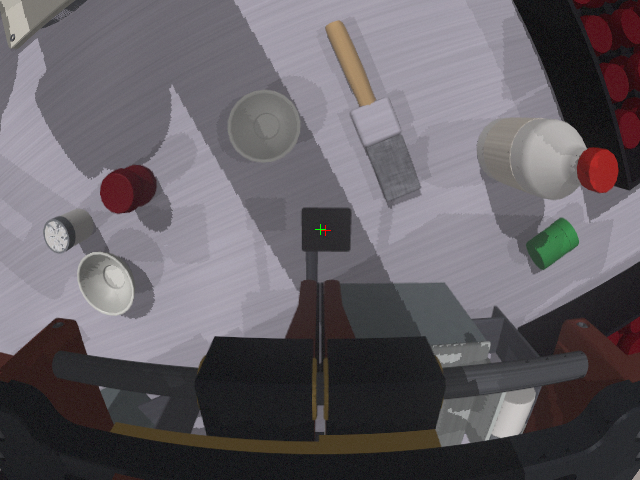

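The paddle centre is at (326,229). That is on the red marker (my estimate), and the paddle's edges line up with the tool. The 4 mm correction is along tool y. I'll go down to just above the paddle.

Call:
arm_command(
  series=[
    {"linear": [-0.001, 0.004, 0.02], "turn": 0},
    {"linear": [0, 0, 0.025], "turn": 0},
    {"linear": [0, 0, 0.025], "turn": 0},
    {"linear": [0, 0, 0.025], "turn": 0},
    {"linear": [0, 0, 0.015], "turn": 0},
    {"linear": [0, 0, 0.006], "turn": 0},
    {"linear": [0, 0, 0], "turn": 0},
  ],
)

```text
t: 4.55
ee_pos: [466.0, 181.4, 125.1]
orientation: [-0.616, -3.079, 0.001]
ft_force: [0.4, 0.7, -0.1]
width: 0.5
grasp_force: 0.0
```

Call:
arm_command(
  series=[
    {"linear": [0, 0, 0.004], "turn": 0},
    {"linear": [0, 0, 0.004], "turn": 0},
    {"linear": [0, 0, 0.004], "turn": 0},
    {"linear": [0, 0, 0.004], "turn": 0},
    {"linear": [0, 0, 0], "turn": 0},
  ],
)

```text
t: 5.05
ee_pos: [466.4, 181.9, 109.9]
orientation: [0.614, 3.081, 0.001]
ft_force: [-2.1, 1.5, 4.5]
width: 0.3
grasp_force: 2.7
```

Contact, with 4.5 N upward as expected. Pressing down evenly.

Call:
arm_command(
  series=[
    {"linear": [0, 0, 0.004], "turn": 0},
    {"linear": [0, 0, 0.004], "turn": 0},
    {"linear": [0, 0, 0.004], "turn": 0},
    {"linear": [0, 0, 0.004], "turn": 0},
    {"linear": [0, 0, 0.004], "turn": 0},
    {"linear": [0, 0, 0.004], "turn": 0},
    {"linear": [0, 0, 0.004], "turn": 0},
    {"linear": [0, 0, 0.004], "turn": 0},
    {"linear": [0, 0, 0.004], "turn": 0},
    {"linear": [0, 0, 0.004], "turn": 0},
  ],
)

```text
t: 6.05
ee_pos: [467.3, 181.5, 69.6]
orientation: [0.612, 3.08, 0.001]
ft_force: [-0.1, -0.6, 3.7]
width: 0.3
grasp_force: 1.6
```

Call:
arm_command(
  series=[
    {"linear": [0, 0, 0.003], "turn": 0},
    {"linear": [0, 0, 0.001], "turn": 0},
    {"linear": [0, 0, 0], "turn": 0},
    {"linear": [0, 0, 0], "turn": 0},
    {"linear": [0, 0, 0], "turn": 0},
    {"linear": [0, 0, 0], "turn": 0},
    {"linear": [0, 0, 0], "turn": 0},
    {"linear": [0, 0, 0], "turn": 0},
    {"linear": [0, 0, 0], "turn": 0},
    {"linear": [0, 0, 0], "turn": 0},
  ],
)

```text
t: 7.05
ee_pos: [467.2, 181.6, 66.1]
orientation: [0.613, 3.08, 0.001]
ft_force: [1.1, -0.2, 7.4]
width: 0.4
grasp_force: 3.4
```

Run:
```python
from h import *
T=ctrl.get_image("top")["frame"];S=ctrl.get_image("side")["frame"];print(ctrl.get_obs()["ee_pos"])
cv2.imwrite("pics/open.png",np.hstack([cv2.resize(T[130:330,100:290],(400,420)),cv2.resize(S[200:400,180:370],(400,420))]))
```

```text
[467.17042096 181.55759399  66.03683405]
```

View pics/open.png

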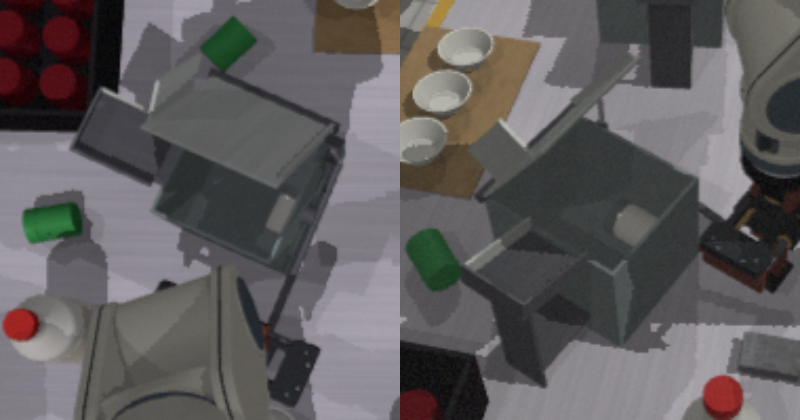

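The lid is wide open and the pot lies in the bin (left panel (280,213), right panel (635,223)). Letting the lever up slowly over about 4 s.

Call:
arm_command(
  series=[
    {"linear": [0, 0, -0.0013], "turn": 0},
    {"linear": [0, 0, -0.0013], "turn": 0},
    {"linear": [0, 0, -0.0013], "turn": 0},
    {"linear": [0, 0, -0.0013], "turn": 0},
    {"linear": [0, 0, -0.0013], "turn": 0},
    {"linear": [0, 0, -0.0013], "turn": 0},
    {"linear": [0, 0, -0.0013], "turn": 0},
    {"linear": [0, 0, -0.0013], "turn": 0},
    {"linear": [0, 0, -0.0013], "turn": 0},
    {"linear": [0, 0, -0.0013], "turn": 0},
  ],
)

```text
t: 8.15
ee_pos: [465.9, 181.5, 78.6]
orientation: [-0.613, -3.08, 0.001]
ft_force: [-2.1, 3.1, 3.8]
width: 0.5
grasp_force: 2.1
```

Call:
arm_command(
  series=[
    {"linear": [0, 0, -0.0013], "turn": 0},
    {"linear": [0, 0, -0.0013], "turn": 0},
    {"linear": [0, 0, -0.0013], "turn": 0},
    {"linear": [0, 0, -0.0013], "turn": 0},
    {"linear": [0, 0, -0.0013], "turn": 0},
    {"linear": [0, 0, -0.0013], "turn": 0},
    {"linear": [0, 0, -0.0013], "turn": 0},
    {"linear": [0, 0, -0.0013], "turn": 0},
    {"linear": [0, 0, -0.0013], "turn": 0},
    {"linear": [0, 0, -0.0013], "turn": 0},
  ],
)

```text
t: 9.15
ee_pos: [466.0, 181.4, 91.7]
orientation: [-0.613, -3.081, 0.001]
ft_force: [-6.0, 1.0, 4.1]
width: 0.4
grasp_force: 2.7
```

Call:
arm_command(
  series=[
    {"linear": [0, 0, -0.0013], "turn": 0},
    {"linear": [0, 0, -0.0013], "turn": 0},
    {"linear": [0, 0, -0.0013], "turn": 0},
    {"linear": [0, 0, -0.0013], "turn": 0},
    {"linear": [0, 0, -0.0013], "turn": 0},
    {"linear": [0, 0, -0.0013], "turn": 0},
    {"linear": [0, 0, -0.0013], "turn": 0},
    {"linear": [0, 0, -0.0013], "turn": 0},
    {"linear": [0, 0, -0.0013], "turn": 0},
    {"linear": [0, 0, -0.0013], "turn": 0},
  ],
)

```text
t: 10.15
ee_pos: [466.3, 181.3, 104.9]
orientation: [-0.613, -3.081, 0.001]
ft_force: [-4.1, -0.1, 5.8]
width: 0.3
grasp_force: 3.0
```

Call:
arm_command(
  series=[
    {"linear": [0, 0, -0.0013], "turn": 0},
    {"linear": [0, 0, -0.0013], "turn": 0},
    {"linear": [0, 0, -0.0013], "turn": 0},
    {"linear": [0, 0, -0.0013], "turn": 0},
    {"linear": [0, 0, -0.0013], "turn": 0},
    {"linear": [0, 0, -0.0013], "turn": 0},
    {"linear": [0, 0, -0.0013], "turn": 0},
    {"linear": [0, 0, -0.0013], "turn": 0},
    {"linear": [0, 0, -0.0013], "turn": 0},
    {"linear": [0, 0, -0.0013], "turn": 0},
  ],
)

```text
t: 11.15
ee_pos: [467.4, 181.5, 117.9]
orientation: [0.613, 3.079, 0.001]
ft_force: [0.6, -0.1, 0.2]
width: 0.3
grasp_force: 0.0
```

The force has gone to zero, so the lever is fully up. Moving clear upward.

Call:
arm_command(
  series=[
    {"linear": [0, 0, -0.005], "turn": 0},
    {"linear": [0, 0, -0.02], "turn": 0},
    {"linear": [0, 0, -0.03], "turn": 0},
    {"linear": [0, 0, -0.03], "turn": 0},
    {"linear": [0, 0, -0.02], "turn": 0},
    {"linear": [0, 0, 0], "turn": 0},
    {"linear": [0, 0, 0], "turn": 0},
    {"linear": [0, 0, 0], "turn": 0},
  ],
)

```text
t: 11.95
ee_pos: [465.8, 181.3, 221.6]
orientation: [-0.613, -3.08, 0.001]
ft_force: [-0.3, 0.3, -0.1]
width: 0.8
grasp_force: 0.0
```

Run:
```python
from h import *
S=ctrl.get_image("side")["frame"];o=ctrl.get_obs();print(o["ee_pos"],o["ft_force"])
cv2.imwrite("pics/end.png",S)
```

```text
[465.69513555 181.32341692 221.41720058] [-0.17181867 -0.48343617 -0.0473    ]
```

View pics/end.png

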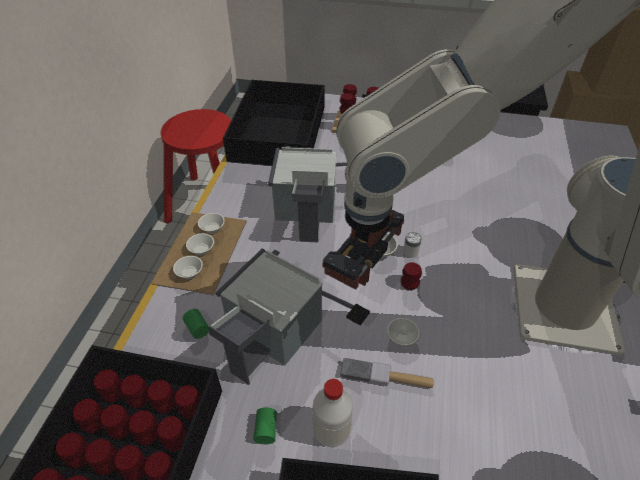

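The lid is shut (270,290), the chute is empty (240,325), the paddle is back up at (358,313), and the bystanders haven't moved. Handing in.

```bash
python3 -c "
from workcell import ctrl
print(ctrl.close_job())"
```

```text
the job is handed in; nothing more can be done
None
```

The pot is in its bin, the lid was eased shut over about 4 s, the arm is clear and the job is handed in; no verdict was returned.

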